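# Snug the adjustable wrench on the clamp nut and tighten it

### The job

Tighten the big nut in the middle of the round aluminium base with the adjustable wrench. Lay the wrench flat on the base with the nut deep between its open jaws, let go and roll the worm with a fingertip until the jaws close snugly on the nut, and only then turn the nut clockwise (seen from above) with the wrench's handle until it comes up against its stop. Let go and leave the wrench lying on the nut.

Things in the scene. Friction and masses are not known exactly. Their poses are not given: they have to be found in the camera images.
- nut_top (a point): Centre of the top face of the plain steel hexagon nut: 32 mm across flats, 37 mm across corners, 20 mm high, in the middle of a fixed round aluminium base (200 mm diameter, flat top 30 mm above the table; this point is 50 mm above the table, a stud end stands 2 mm higher). Turns with the nut: z up, two opposite flats face its +y and -y, the others at 60 degree steps.
- nut (a joint): Turn of the nut, rad, grows clockwise seen from above; starts at 0 to 0.12, stop (home, tight) at 0.70. It stays where it is left; it takes about 0.4 N m to turn.
- wrench: Adjustable wrench, plain steel, 196 mm long, 18 mm thick at head and neck, about 0.56 kg, at first lying on the table, always the same face up. Origin on its underside, directly below wrench_mouth. x runs from the handle to the open end of the jaws, y across, z up; all wrench points have these axes. The head spans x = -64 to -20 mm, y = -41 to +31 mm.
- jaw (a joint): Movable jaw of the wrench, m: the jaw opening is 28 mm plus this value (snug on the nut: 0.004; starts 0.0095 to 0.013). The jaw is driven only by the worm, 1.5 mm per rad of worm roll, and stays where the worm leaves it.
- wrench_mouth (a point): Mouth of the wrench, 9 mm above its underside. Fixed jaw's face at y = +16 mm, movable jaw's face on the -y side at y = 16 mm minus the opening. Jaws 18 mm high, 14 mm wide, from the throat at x = -20 mm to the tips at x = +16 mm. With the jaws snug and the nut in the throat, the nut's axis is at this point, within 2 mm.
- wrench_neck (a point): The wrench's neck, 83 mm behind the mouth (-x) on the centre line, half-way up: 28 mm wide (y), 18 mm thick, from 64 to 102 mm behind the mouth; near the balance point, for carrying.
- wrench_worm (a point): Top of the worm: knurled steel roller, 26 mm diameter, 24 mm long, axis along y, 39 mm behind the mouth, 10 mm to its -y side, 27 mm above the wrench's underside, 9 mm above the head's top. Rolling its top towards the jaws (+x) closes the jaw, 8.7 mm of fingertip travel per mm, so in several strokes; needs about 6 N drag, so 8 to 20 N downward press. Rolling back opens it.
- wrench_handle (a point): The wrench's handle, 145 mm behind the mouth on the centre line, half-way up: 24 mm wide (y), 12 mm thick (3 to 15 mm above the underside), from 107 to 182 mm behind the mouth. With the wrench on the nut it overhangs the base's rim.
There are look-alikes about, which are no part of the job. Several things have the shape of the wrench; the one meant has the colours described above.

How it is judged:
By the outcome, as a careful person would: the job done as asked, in the order asked, and still so for the second after the job is handed in, with the robot touching nothing.
It also fails if it takes over 70 s, if anything falls off the work surface, if the arm or the gripper's body presses on something with over 40 N, if the wrist force passes 120 N, or if a joint passes its speed limit or range.

### The arm

A 7-joint arm with a two-finger parallel gripper is mounted at the origin on the work surface. World frame = base frame: x ahead of the robot, y to its left, z up, the work surface at z = 0. Lengths are in m, angles in rad, forces in N, time in s.
With the tool pointing down it reaches from about 0.425 to 0.925 m from the base axis. Payload 6.8 kg.
Tool frame: the origin (TCP) lies at the very end of the fingers, on their centre line; the grasp point (between the pads) lies 19 mm behind it; z points along the fingers, y is the line along which they close (so a half turn about z gives the same grasp; the last joint's range is limited). The gripper opens to 85 mm and grips with 20 to 120 N. Pads are 22 mm wide; open, the fingers measure 114 mm over their backs; the gripper's body (76 mm by 85 mm) begins 54 mm behind the grasp point. The pads swing forward as they close: fully open they stand 13 mm farther back than shut.
Start: joints at [1.203, 0.477, 0.022, 1.555, -0.011, 1.109, -0.083], TCP at [0.173, -0.652, 0.231] pointing down, gripper open.
Joint ranges: [-2.96, 2.96], [-0.34, 2.1], [-1.41, 1.46], [0.24, 2.44], [-1.37, 4.51], [0.17, 1.92], [-2.96, 2.96]. Speed limits (rad/s): [2.39, 2.39, 3.14, 3.14, 3.14, 3.14, 3.14].

### API

Orientations are given as a unit quaternion [w, x, y, z].
In Python, from station import bot gives the robot as it stands.
- The arm moves only by the tool jog_arm, never from a script. Its argument "motion" is a list of rows, each a list of 7 numbers: the turn, a rotation vector about the tool's x, y, z in rad, then the shift along the tool's x, y, z in mm, then the finger opening in mm, from 0 to 85.4. A call has 1 to 10 rows; each row is the pose to reach, as a shift and turn from the pose commanded when the call began, along the tool's axes at that moment; what a row does not reach only later rows make up. A row lasts 1/8 s, in which the tool goes at most 62.5 mm and 10.7 degrees, less where a joint would pass 70% of its speed; a pose out of reach is approached as far as the arm can. A call with a gripper value outside its range is refused whole. The fingers move at their own pace and stop on an object; "grip_force" is the grip in N (left out, the last holds). Time passes only in rows, so rows that repeat a pose let the fingers close. It gives the time, the measured TCP pose, the force, the opening and the grip force at its end, in the units of the state.
- bot.get_obs(): the state, without advancing time (a new reading comes with each control period).
- bot.read_camera(name): name is "scene" or "top" or "wrist"; returns a dict with "pixels" (384x512x3 uint8, red, green, blue), "camera_matrix" (3x3 intrinsics, pixels), "T" (4x4, takes a point from camera to world coordinates); the wrist camera has in their place "tool_from_camera" (4x4, takes a point from camera to tool coordinates, whose origin is the TCP and whose axes are the flange's). Camera axes: x right, y down, z forward; pixel columns grow to the right and rows downward; lengths in m; the calibration is good to about 2 mm. The wrist camera is an equidistant fisheye: a pixel r from the principal point sees the ray r / f radians off the axis. A picture is of the moment at which its call begins: read the wrist's pose just before it. There is no depth.
- bot.hand_in(): hands the job in; it is judged then, once.
Trained networks look in a picture, given as the dict that the camera call returned (one of the last four; its "shot" number tells which), for a name from the list of things; names that differ only in an ending like _2 or _b are one class to them, and where a whole thing is asked for, a point or a joint stands for the part that bears it (a point fixed in the world has none). Each returns a list of dicts, best first, with "score" (0 to 1); they miss things now and then, are a little off and sometimes report something else, mostly with a low value. They report only what shows in the picture. A call takes as long as a camera call. They do not tell look-alikes from the thing itself.
- bot.spot_in(thing, picture): "xy" ([column, row] in pixels, amid what is visible of it).
- bot.tip_of(thing, picture): "xy" ([column, row] in pixels: a listed point, or the origin of a listed thing).
The state is a dict: "t": time; "q": joint angles; "joint_vel": joint speeds; "joint_torque": joint torques, N m; "eef_pos": TCP position; "tool_rot": TCP orientation; "contact_force": force on the tool from outside, world axes, zero at the start; "torque": the same for the moment, N m; "gripper_width": opening from 0.0 (shut) to 1.0 (fully open); "grasp_force": force on a finger pad.
Only numpy, scipy, OpenCV 4.12 (cv2) and the standard library are available. Lean on these libraries where they do the work, as an engineer would, in place of code of your own. Each camera call takes 0.05 s, during which the arm holds its last target. There are 200 camera calls.

## Working session

There is one attempt and no reset: what is moved stays moved. The work goes in short steps, Python scripts to look and compute and a tool call to move; the robot and the scene stay as the last step left them, time stands still between calls to the robot, and variables do not carry over. Pictures are saved under pics/ and viewed, at most 10 in all, crops included, and the job is handed in when it is done.

Besides the shell and the picture viewer there is one more tool, called after ">>>" as a command line: name --pt "numbers of a row" for each row, then --argument value for the rest. jog_arm: Moves the arm, as the interface text tells. Its arguments: {"type":"object","properties":{"motion":{"type":"array"},"grip_force":{"type":"number"}},"required":["motion"]}

```bash
ls; mkdir -p pics; cat > h.py <<'E'
import numpy as np, cv2
from scipy.spatial.transform import Rotation as R
from station import bot
def ray(p,uv):
    K=np.array(p["camera_matrix"]);T=np.array(p["T"])
    d=T[:3,:3]@np.linalg.solve(K,[uv[0],uv[1],1.]);return T[:3,3],d
def onz(p,uv,z):
    o,d=ray(p,uv);return o+d*(z-o[2])/d[2]
def proj(p,X):
    T=np.array(p["T"]);c=T[:3,:3].T@(np.asarray(X)-T[:3,3]);u=np.array(p["camera_matrix"])@c;return u[:2]/u[2]
def save(p,n,crop=None,scale=1):
    im=p["pixels"]
    if crop: im=im[crop[1]:crop[3],crop[0]:crop[2]]
    cv2.imwrite("pics/"+n,cv2.resize(im[:,:,::-1],None,fx=scale,fy=scale,interpolation=cv2.INTER_CUBIC))
def rot(o): return R.from_quat(np.array(o["tool_rot"])[[1,2,3,0]])
E
python3 - <<'E'
from h import *
o=bot.get_obs();print(o)
Z=dict(nut_top=.05,wrench_mouth=.009,wrench_neck=.009,wrench_worm=.027,wrench_handle=.009)
ims=[]
for c in("top","scene"):
    p=bot.read_camera(c);ims.append(p["pixels"])
    print(c,np.array(p["T"])[:3,3].round(3),np.array(p["camera_matrix"])[0,0])
    for n,z in Z.items():
        for r in bot.tip_of(n,p)[:4]:
            print(n,np.round(r["xy"],1),round(r["score"],2),onz(p,r["xy"],z).round(4))
im=np.vstack(ims)
cv2.imwrite("pics/a.png",ims[0][:,:,::-1]);cv2.imwrite("pics/b.png",ims[1][:,:,::-1])
E
```

```text
pics
{'t': 0.0, 'q': array([ 1.20288951,  0.47783176,  0.02237222,  1.55646482, -0.01148324,
        1.10927757, -0.08311728]), 'joint_vel': array([ 2.30938944e-03,  1.23084321e-03,  3.29861087e-05, -3.04399420e-04,
        1.42120530e-03, -6.68228119e-04, -1.00801905e-03]), 'joint_torque': array([ 4.94005362e-04, -5.96433985e+01,  1.60799235e+00, -2.81189543e+01,
        1.24898111e-02,  9.30912240e-03, -7.63472656e-06]), 'eef_pos': array([ 0.17321193, -0.65178382,  0.23029948]), 'tool_rot': array([-9.03904579e-04,  9.91575099e-01,  1.29529782e-01, -2.03185564e-04]), 'contact_force': array([ 0.07960998, -0.21943026, -0.48975549]), 'torque': array([-0.04068353,  0.01056508, -0.0283332 ]), 'grasp_force': 0.0, 'gripper_width': 1.0008934397598808}
top [0.343 0.071 1.024] 469.0185412377489
nut_top [322.  183.8] 0.59 [ 0.5406 -0.0909  0.05  ]
wrench_mouth [183.9 204.8] 0.88 [0.51   0.2072 0.009 ]
wrench_mouth [173.1 312.3] 0.78 [0.2818 0.2303 0.009 ]
wrench_neck [144.9 279.8] 0.91 [0.3507 0.2904 0.009 ]
wrench_neck [178.6 164.6] 0.89 [0.6009 0.2188 0.009 ]
wrench_worm [175.3 183. ] 0.93 [0.5555 0.2234 0.027 ]
wrench_worm [153.4 302.5] 0.67 [0.3038 0.2683 0.027 ]
wrench_handle [174.4 139.7] 0.66 [0.6587 0.2283 0.009 ]
wrench_handle [131.3 261.9] 0.59 [0.3892 0.32   0.009 ]
scene [1.094 0.45  0.598] 445.5630990206254
nut_top [178.4 160.5] 0.66 [ 0.5392 -0.0982  0.05  ]
wrench_mouth [371.5 168.6] 0.77 [0.2752 0.2342 0.009 ]
wrench_mouth [313.7 224.5] 0.6 [0.5101 0.2112 0.009 ]
wrench_neck [382.5 192.9] 0.9 [0.3431 0.286  0.009 ]
wrench_neck [294.5 255.8] 0.63 [0.6009 0.2204 0.009 ]
wrench_worm [314.1 237.2] 0.85 [0.557  0.2345 0.027 ]
wrench_worm [383.9 174.8] 0.8 [0.3061 0.2713 0.027 ]
wrench_handle [396.6 209.8] 0.73 [0.3779 0.3288 0.009 ]
wrench_handle [282.8 284. ] 0.57 [0.6666 0.2352 0.009 ]
```

View pics/a.png

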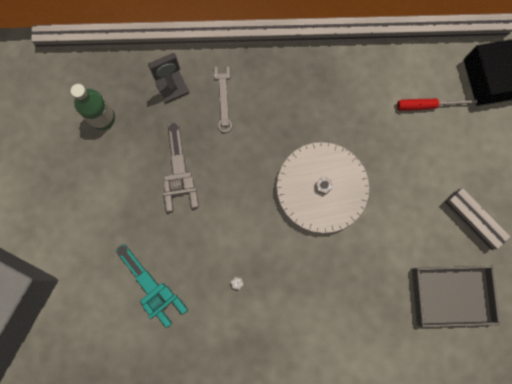

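View pics/b.png

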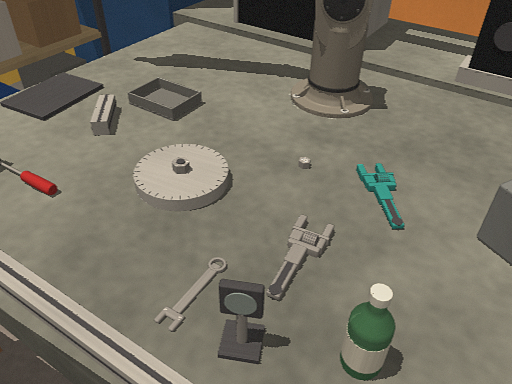

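Candidates in the top view are the steel adjustable wrench (178,170), the teal look-alike (153,285) and the combination spanner (223,100). For the nut they are the big nut on the base (323,185) and a loose small nut (237,284). I choose the steel wrench at (178,170) and the base nut at (323,185), and check both in a close crop.

```bash
cat >> h.py <<'E'
def goto(x,y,z,head):
    """jog numbers (turn about tool z, shift mm) for TCP x,y,z with tool x heading head deg, tool down"""
    o=bot.get_obs();q=rot(o)
    tgt=R.from_matrix(np.array([[np.cos(np.radians(head)),np.sin(np.radians(head)),0],[np.sin(np.radians(head)),-np.cos(np.radians(head)),0],[0,0,-1]]).T)
    rv=(q.inv()*tgt).as_rotvec(); s=q.inv().apply(np.array([x,y,z])-o["eef_pos"])*1000
    print("turn",rv.round(3),"shift",s.round(1),"heading now",np.degrees(np.arctan2(*q.as_matrix()[[1,0],0])).round(2),"t",round(o["t"],2))
def wproj(p,o,X):
    C=np.array(p["tool_from_camera"]);q=rot(o).as_matrix()
    t=q.T@(np.asarray(X)-o["eef_pos"]);c=C[:3,:3].T@(t-C[:3,3]);K=np.array(p["camera_matrix"])
    r=np.hypot(c[0],c[1]);th=np.arctan2(r,c[2]);return K[:2,2]+K[0,0]*th*c[:2]/r
def wonz(p,o,uv,z):
    C=np.array(p["tool_from_camera"]);q=rot(o).as_matrix();K=np.array(p["camera_matrix"])
    d=(np.asarray(uv)-K[:2,2])/K[0,0];th=np.hypot(*d)
    c=np.array([*(d/th*np.sin(th)),np.cos(th)])
    w=q@C[:3,:3]@c;oo=q@C[:3,3]+o["eef_pos"];return oo+w*(z-oo[2])/w[2]
E
python3 - <<'E'
from h import *
p=bot.read_camera("top");save(p,"crop.png",(145,110,375,240),3.4)
w=bot.read_camera("wrist");print(np.array(w["tool_from_camera"]).round(3),w["camera_matrix"])
goto(.54,-.093,.22,8)
E
```

```text
[[-0.    -0.959 -0.282  0.071]
 [ 1.    -0.     0.    -0.001]
 [-0.    -0.282  0.959 -0.142]
 [ 0.     0.     0.     1.   ]] [[297.31863964   0.         254.61082946]
 [  0.         297.31863964 194.1838525 ]
 [  0.           0.           1.        ]]
turn [ 0.   -0.    0.12] shift [ 498.  -446.4   11.3] heading now 14.89 t 0.7
```

View pics/crop.png

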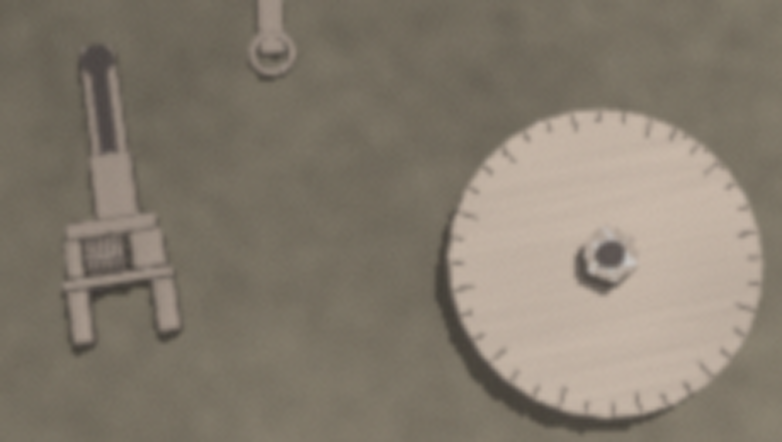

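The crop shows the plain-steel adjustable wrench (worm on the left, jaws pointing at the robot) and the big nut at the centre of the base. Both choices are right, so I move above the nut.

>>> jog_arm --pt "0 0 0.12 498 -446 11 85" --pt "0 0 0.12 498 -446 11 85" --pt "0 0 0.12 498 -446 11 85" --pt "0 0 0.12 498 -446 11 85" --pt "0 0 0.12 498 -446 11 85" --pt "0 0 0.12 498 -446 11 85" --pt "0 0 0.12 498 -446 11 85" --pt "0 0 0.12 498 -446 11 85" --pt "0 0 0.12 498 -446 11 85" --pt "0 0 0.12 498 -446 11 85"

```text
t: 1.95
eef_pos: [0.5172, -0.1283, 0.2214]
tool_rot: [0.0, 0.998, 0.07, 0.0]
contact_force: [0.3, -1.4, 0.5]
gripper_width: 0.991
grasp_force: 0.0
```

>>> jog_arm --pt "0 0 0 0 0 0 85"

```text
t: 2.08
eef_pos: [0.5188, -0.124, 0.2214]
tool_rot: [-0.001, 0.997, 0.074, 0.001]
contact_force: [0.4, -1.4, 0.2]
gripper_width: 0.993
grasp_force: 0.0
```

```bash
cat >> h.py <<'E'
def rectify(p,o,c,z,half,res):
    n=int(2*half/res);g=(np.arange(n)-n/2)*res
    X=np.stack(np.meshgrid(g+c[0],g[::-1]+c[1]),-1).reshape(-1,2)  # col=+x right,row up=+y
    m=np.array([wproj(p,o,[a,b,z]) for a,b in X]).reshape(n,n,2).astype(np.float32)
    return cv2.remap(p["pixels"],m[...,0],m[...,1],cv2.INTER_CUBIC)[:,:,::-1]
E
python3 - <<'E'
from h import *
o=bot.get_obs();p=bot.read_camera("wrist")
for r in bot.tip_of("nut_top",p)[:2]: 
    c=wonz(p,o,r["xy"],.05);print(r["score"],r["xy"],c.round(4))
c=wonz(p,o,bot.tip_of("nut_top",p)[0]["xy"],.05)
im=rectify(p,o,c,.05,.03,.0002)
im=cv2.resize(im,(600,600));cv2.imwrite("pics/nut.png",im)
cv2.line(im,(300,0),(300,600),(0,0,255),1);cv2.line(im,(0,300),(600,300),(0,0,255),1)
cv2.imwrite("pics/nut.png",im)
E
```

```text
0.6 [230.1, 157.2] [ 0.5352 -0.0944  0.05  ]
0.42 [29.6, 140.6] [0.5268 0.1752 0.05  ]
```

View pics/nut.png

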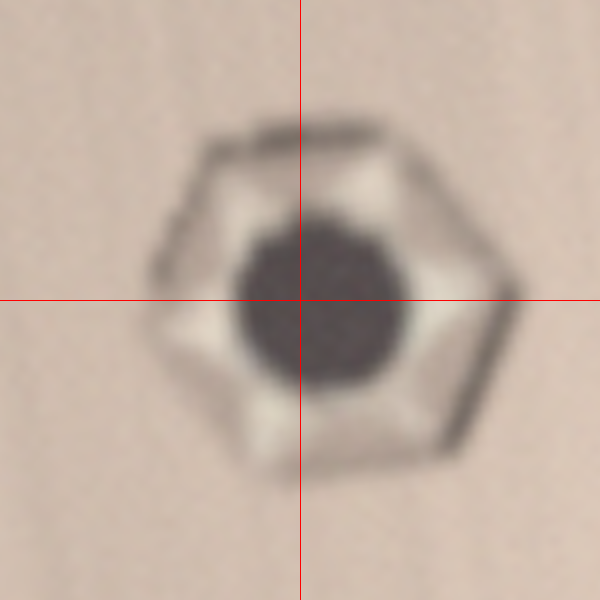

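Rectified at 10 px/mm, the hexagon has corners at (515,290), (455,455), (265,470), (150,300), (210,145) and (385,130). That puts its centre near (328,299), or world (0.538, -0.094), with flats running about 7° off world x. A wrench heading of 187° fits, nearly as it lies now. Next I look at the wrench from above.

```bash
python3 - <<'E'
from h import *
goto(.595,.215,.20,8)
E
```

```text
turn [ 0.001  0.001 -0.001] shift [ 126.4 -331.6   20.6] heading now 7.95 t 2.23
```

>>> jog_arm --pt "0 0 0 126 -332 20 85" --pt "0 0 0 126 -332 20 85" --pt "0 0 0 126 -332 20 85" --pt "0 0 0 126 -332 20 85" --pt "0 0 0 126 -332 20 85" --pt "0 0 0 126 -332 20 85" --pt "0 0 0 126 -332 20 85" --pt "0 0 0 126 -332 20 85" --pt "0 0 0 126 -332 20 85"

```text
t: 3.35
eef_pos: [0.5952, 0.2134, 0.2011]
tool_rot: [0.001, 0.998, 0.068, 0.0]
contact_force: [1.1, -0.6, 0.1]
gripper_width: 0.998
grasp_force: 0.0
```

```bash
python3 - <<'E'
from h import *
o=bot.get_obs();p=bot.read_camera("wrist");print(o["eef_pos"],np.abs(o["joint_vel"]).max())
Z=dict(wrench_mouth=.009,wrench_neck=.018,wrench_worm=.027,wrench_handle=.015)
for n,z in Z.items():
    for r in bot.tip_of(n,p)[:2]: print(n,np.round(r["xy"]),round(r["score"],2),wonz(p,o,r["xy"],z).round(4))
im=rectify(p,o,[.58,.215],.018,.12,.0004);cv2.imwrite("pics/wr.png",im)
E
```

```text
[0.5952244 0.2134045 0.2010645] 0.009100939004029914
wrench_mouth [251. 233.] 0.59 [0.5188 0.2079 0.009 ]
wrench_neck [186. 326.] 0.9 [0.3593 0.2822 0.018 ]
wrench_neck [249. 168.] 0.6 [0.6007 0.2203 0.018 ]
wrench_worm [241. 207.] 0.61 [0.5562 0.2241 0.027 ]
wrench_handle [249. 112.] 0.76 [0.6616 0.2286 0.015 ]
wrench_handle [158. 301.] 0.55 [0.3968 0.3232 0.015 ]
```

View pics/wr.png

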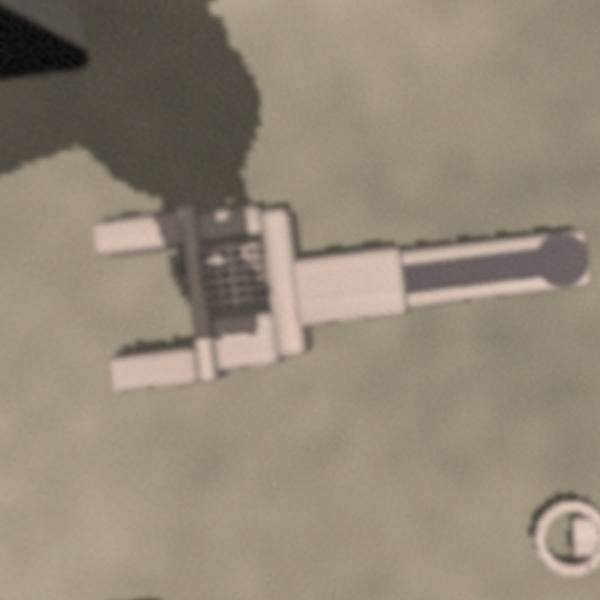

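The rectified wrench view is 0.4 mm/px. The neck spans columns 300–405, rows 250–322, centred near (352,287), or world (0.601, 0.220), with its axis about 7° off x. The worm is at about (237,275) and the handle end at (560,258). I go for the neck.

```bash
python3 - <<'E'
from h import *
goto(.6005,.220,.003,7)
E
```

```text
turn [ 0.    -0.     0.017] shift [  6.1  -3.6 198.2] heading now 7.95 t 3.6
```

>>> jog_arm --pt "0 0 0.016 6 -4 50 70" --pt "0 0 0.016 6 -4 110 70" --pt "0 0 0.016 6 -4 150 70" --pt "0 0 0.016 6 -4 180 70" --pt "0 0 0.016 6 -4 198 70" --pt "0 0 0.016 6 -4 198 70" --pt "0 0 0.016 6 -4 198 20" --pt "0 0 0.016 6 -4 198 20" --pt "0 0 0.016 6 -4 198 20" --pt "0 0 0.016 6 -4 198 20" --grip_force 80

```text
t: 4.85
eef_pos: [0.6012, 0.2214, 0.0048]
tool_rot: [-0.0, 0.998, 0.062, 0.001]
contact_force: [-0.9, -0.9, 6.0]
gripper_width: 0.306
grasp_force: 79.9
```

>>> jog_arm --pt "0 0 0 0 0 0 20" --pt "0 0 0 0 0 0 20" --pt "0 0 0 0 0 -10 20" --pt "0 0 0 0 0 -25 20" --pt "0 0 0 0 0 -40 20" --pt "0 0 0 0 0 -40 20"

```text
t: 5.6
eef_pos: [0.6013, 0.2218, 0.045]
tool_rot: [-0.001, 0.998, 0.062, 0.002]
contact_force: [0.4, 0.1, -5.3]
gripper_width: 0.302
grasp_force: 79.4
```

```bash
python3 - <<'E'
from h import *
goto(.625,-.087,.085,7)
E
```

```text
turn [-0.001 -0.003  0.001] shift [-14.5 309.4 -40.4] heading now 7.08 t 5.6
```

>>> jog_arm --pt "0 0 0 0 20 -40 20" --pt "0 0 0 -3 60 -60 20" --pt "0 0 0 -6 110 -60 20" --pt "0 0 0 -9 165 -60 20" --pt "0 0 0 -12 220 -60 20" --pt "0 0 0 -14 270 -60 20" --pt "0 0 0 -14 300 -55 20" --pt "0 0 0 -14 309 -45 20" --pt "0 0 0 -14 309 -40 20" --pt "0 0 0 -14 309 -40 20"

```text
t: 6.85
eef_pos: [0.6238, -0.0847, 0.0823]
tool_rot: [-0.001, 0.998, 0.063, -0.001]
contact_force: [0.4, 0.4, -6.1]
gripper_width: 0.302
grasp_force: 80.8
```

>>> jog_arm --pt "0 0 0 0 0 0 20"

```text
t: 6.98
eef_pos: [0.6246, -0.0852, 0.0832]
tool_rot: [-0.0, 0.998, 0.063, 0.0]
contact_force: [0.2, -0.4, -5.1]
gripper_width: 0.306
grasp_force: 80.8
```

```bash
python3 - <<'E'
from h import *
o=bot.get_obs();p=bot.read_camera("wrist");print(o["eef_pos"],o["contact_force"].round(1))
u=o["eef_pos"][2]-.0048;print("underside",u)
for n,z in dict(wrench_mouth=u+.009,wrench_worm=u+.027,wrench_neck=u+.018,nut_top=.05).items():
    for r in bot.tip_of(n,p)[:2]: print(n,np.round(r["xy"]),round(r["score"],2),wonz(p,o,r["xy"],z).round(4))
cv2.imwrite("pics/w3.png",cv2.resize(p["pixels"][170:384,120:400,::-1],None,fx=2.8,fy=2.8))
E
```

```text
[ 0.62459868 -0.08515462  0.0832408 ] [ 0.2 -0.4 -5.1]
underside 0.07844079553661834
wrench_mouth [ 31. 382.] 0.78 [0.427  0.1216 0.0874]
wrench_worm [  4. 367.] 0.69 [0.4656 0.1296 0.1054]
wrench_neck [257. 257.] 0.7 [ 0.6261 -0.0858  0.0964]
nut_top [253. 329.] 0.53 [ 0.5368 -0.0949  0.05  ]
```

View pics/w3.png

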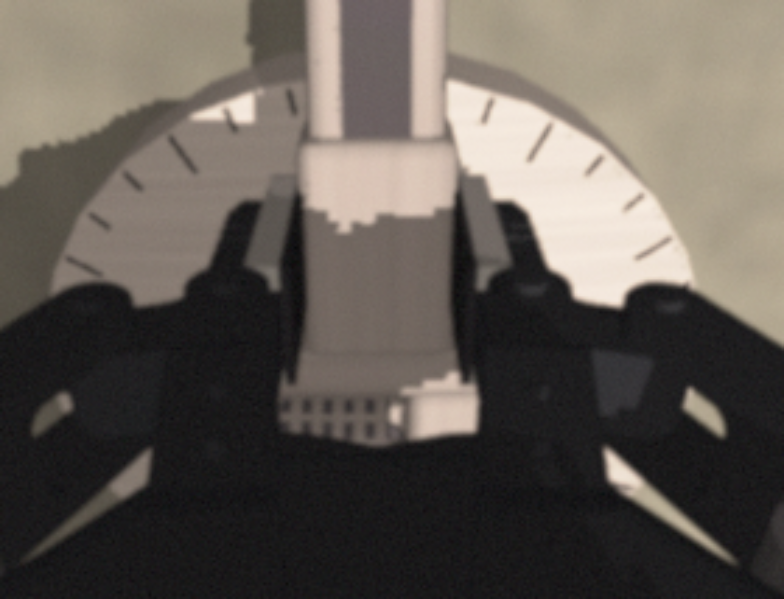

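The crop shows the neck straight between the pads at (375,250), but the gripper hides the head and the nut. I check the jaws against the nut with the fixed cameras.

```bash
python3 - <<'E'
from h import *
o=bot.get_obs();u=o["eef_pos"][2]-.0048;ims=[]
N=np.array([.538,-.0943]);ex=np.array([-.9925,-.1219]);ey=np.array([.1219,-.9925])
M=o["eef_pos"][:2]+.0826*ex
print("believed mouth",M.round(4),"nut in wrench frame",((N-M)@ex).round(4),((N-M)@ey).round(4))
for c in("top","scene"):
    p=bot.read_camera(c)
    for n,z in dict(wrench_mouth=u+.009,wrench_worm=u+.027,nut_top=.05).items():
        for r in bot.tip_of(n,p)[:3]: print(c,n,np.round(r["xy"]),round(r["score"],2),onz(p,r["xy"],z).round(4))
    im=p["pixels"].copy()
    X=np.array([*M,u]);
    for a,b in((.016,.016),(-.02,.016)):
        q=proj(p,[*(M+a*ex+b*ey),u+.018]);print("fixed jaw pt",q.round())
    q=proj(p,[*N,.05]).astype(int);print("nut px",q)
    cr=im[max(q[1]-45,0):q[1]+45,q[0]-60:q[0]+60,::-1];ims.append(cv2.resize(cr,(520,390),interpolation=cv2.INTER_CUBIC))
cv2.imwrite("pics/two.png",cv2.resize(np.hstack(ims),(800,300)))
E
```

```text
believed mouth [ 0.5426 -0.0968] nut in wrench frame 0.0042 -0.003
top wrench_mouth [171. 309.] 0.86 [0.2924 0.2217 0.0875]
top wrench_worm [155. 299.] 0.85 [0.3137 0.2492 0.1055]
top wrench_worm [321. 161.] 0.72 [ 0.5768 -0.0819  0.1055]
top nut_top [325. 185.] 0.47 [ 0.5372 -0.0967  0.05  ]
fixed jaw pt [338. 185.]
fixed jaw pt [334. 167.]
nut px [323 184]
scene wrench_mouth [182. 145.] 0.76 [ 0.5317 -0.0905  0.0875]
scene wrench_mouth [370. 166.] 0.65 [0.3763 0.2572 0.0875]
scene wrench_worm [382. 172.] 0.6 [0.4092 0.2894 0.1055]
scene wrench_worm [167. 152.] 0.56 [ 0.5868 -0.078   0.1055]
scene nut_top [180. 163.] 0.54 [ 0.5439 -0.0905  0.05  ]
fixed jaw pt [174. 137.]
fixed jaw pt [163. 146.]
nut px [180 160]
```

View pics/two.png

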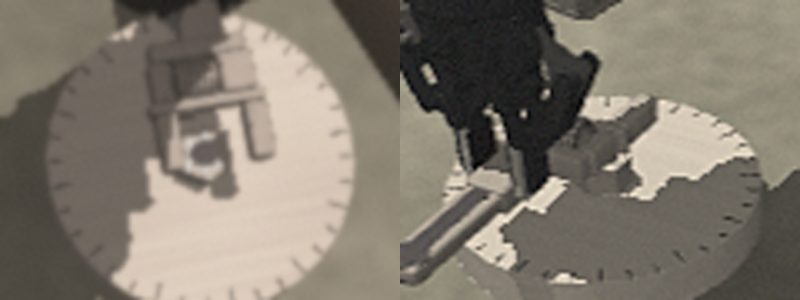

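The top crop shows the jaws straddling the nut. The fixed-jaw edge is at the predicted (250,153) and (237,93), and the nut at (203,158) is slightly toward the fixed jaw. I shift about 2 mm to -y and lower slowly.

>>> jog_arm --pt "0 0 0 0 2 0 20" --pt "0 0 0 0 2 8 20" --pt "0 0 0 0 2 16 20" --pt "0 0 0 0 2 22 20" --pt "0 0 0 0 2 26 20" --pt "0 0 0 0 2 30 20" --pt "0 0 0 0 2 34 20" --pt "0 0 0 0 2 36 20" --pt "0 0 0 0 2 36 20"

```text
t: 8.75
eef_pos: [0.6246, -0.0891, 0.0469]
tool_rot: [0.0, 0.998, 0.062, -0.0]
contact_force: [-0.1, -0.4, -6.0]
gripper_width: 0.308
grasp_force: 80.8
```

Underside is at 42 mm, below the nut's top, and nothing but the wrench's weight on the wrist, so the jaws straddle the nut. I continue down and slide in.

>>> jog_arm --pt "0 0 0 0 0 4 20" --pt "0 0 0 0 0 8 20" --pt "0 0 0 0 0 11 20" --pt "0 0 0 0 0 11 20"

```text
t: 9.25
eef_pos: [0.6243, -0.0891, 0.0356]
tool_rot: [-0.0, 0.998, 0.062, -0.0]
contact_force: [-0.6, -0.1, -5.9]
gripper_width: 0.301
grasp_force: 80.8
```

>>> jog_arm --pt "0 0 0 -2 0 11 20" --pt "0 0 0 -4 0 11 20"

```text
t: 9.5
eef_pos: [0.625, -0.0891, 0.0345]
tool_rot: [0.001, 0.998, 0.062, 0.004]
contact_force: [-15.9, 2.0, 56.3]
gripper_width: 0.303
grasp_force: 88.7
```

The second call wrongly pressed down again (56 N, under the limit). I relieve it now.

>>> jog_arm --pt "0 0 0 4 0 -11 20" --pt "0 0 0 4 0 -11 20"

```text
t: 9.75
eef_pos: [0.6257, -0.0891, 0.0369]
tool_rot: [0.0, 0.998, 0.062, 0.001]
contact_force: [-0.0, -0.6, -5.0]
gripper_width: 0.305
grasp_force: 80.8
```

>>> jog_arm --pt "0 0 0 -2 0 1 20" --pt "0 0 0 -4 0 1 20" --pt "0 0 0 -5 0 1 20" --pt "0 0 0 -5 0 1 20"

```text
t: 10.25
eef_pos: [0.6228, -0.0893, 0.0353]
tool_rot: [-0.0, 0.998, 0.062, 0.003]
contact_force: [9.4, 0.3, -5.9]
gripper_width: 0.301
grasp_force: 80.9
```

Contact with the throat (9 N against the nut). I set it down and release.

>>> jog_arm --pt "0 0 0 1 0 1 20" --pt "0 0 0 1 0 1 60" --pt "0 0 0 1 0 1 60" --pt "0 0 0 1 0 1 60" --pt "0 0 0 1 0 -30 60" --pt "0 0 0 1 0 -75 60" --pt "0 0 0 51 0 -125 0" --pt "0 0 0 51 0 -145 0" --pt "0 0 0 51 0 -145 0" --pt "0 0 0 51 0 -145 0"

```text
t: 11.5
eef_pos: [0.6689, -0.0837, 0.1786]
tool_rot: [0.0, 0.998, 0.062, -0.001]
contact_force: [-0.5, -0.7, 0.4]
gripper_width: 0.002
grasp_force: 0.0
```

```bash
python3 - <<'E'
from h import *
o=bot.get_obs();p=bot.read_camera("wrist");print(o["eef_pos"],o["contact_force"].round(1),o["gripper_width"])
for n,z in dict(wrench_mouth=.039,wrench_worm=.057,wrench_neck=.048,wrench_handle=.045,nut_top=.05).items():
    for r in bot.tip_of(n,p)[:2]: print(n,np.round(r["xy"]),round(r["score"],2),wonz(p,o,r["xy"],z).round(4))
im=rectify(p,o,[.57,-.09],.05,.06,.0003);cv2.imwrite("pics/w4.png",cv2.resize(im,(600,600)))
E
```

```text
[ 0.66894073 -0.083723    0.1786154 ] [-0.5 -0.7  0.4] 0.0024069363263234953
wrench_mouth [ 64. 358.] 0.67 [0.331  0.1979 0.039 ]
wrench_mouth [253. 170.] 0.66 [ 0.6813 -0.0804  0.039 ]
wrench_worm [ 42. 354.] 0.92 [0.3449 0.2306 0.057 ]
wrench_worm [250. 169.] 0.73 [ 0.6851 -0.0774  0.057 ]
wrench_neck [ 32. 329.] 0.81 [0.3924 0.2408 0.048 ]
wrench_neck [257. 224.] 0.57 [ 0.629  -0.0903  0.048 ]
wrench_handle [254. 169.] 0.79 [ 0.6832 -0.0812  0.045 ]
```

View pics/w4.png

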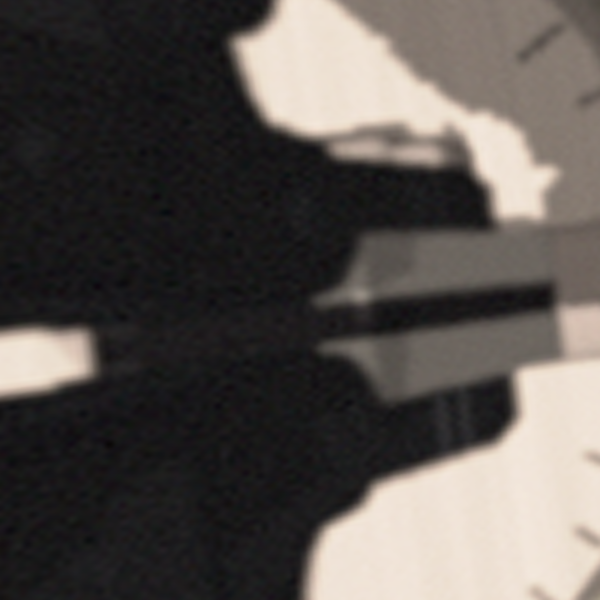

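The view is blocked by the closed gripper, with only a jaw tip showing at (45,360). I use dead reckoning for the worm, which puts it near (0.579, -0.085, 0.057), and read the top camera for a baseline.

```bash
python3 - <<'E'
from h import *
p=bot.read_camera("top")
for n,z in dict(wrench_mouth=.039,wrench_worm=.057,wrench_neck=.048,wrench_handle=.045).items():
    for r in bot.tip_of(n,p)[:2]: print(n,np.round(r["xy"]),round(r["score"],2),onz(p,r["xy"],z).round(4))
goto(.588,-.0835,.062,7)
E
```

```text
wrench_mouth [170. 311.] 0.97 [0.2872 0.2323 0.039 ]
wrench_mouth [328. 191.] 0.55 [ 0.5273 -0.105   0.039 ]
wrench_worm [320. 167.] 0.72 [ 0.5752 -0.0871  0.057 ]
wrench_worm [156. 303.] 0.64 [0.3047 0.2578 0.057 ]
wrench_neck [148. 279.] 0.76 [0.351  0.2746 0.048 ]
wrench_neck [316. 148.] 0.71 [ 0.6191 -0.0828  0.048 ]
wrench_handle [132. 263.] 0.97 [0.3849 0.3105 0.045 ]
wrench_handle [316. 121.] 0.76 [ 0.6819 -0.0868  0.045 ]
turn [-0.     0.     0.002] shift [-81.6 -10.  118. ] heading now 7.09 t 12.05
```

>>> jog_arm --pt "0 0 0 -40 -5 20 0" --pt "0 0 0 -75 -9 60 0" --pt "0 0 0 -82 -9 95 0" --pt "0 0 0 -82 -9 115 0" --pt "0 0 0 -82 -9 115 0" --pt "0 0 0 -82 -9 115 0"

```text
t: 12.8
eef_pos: [0.5895, -0.0844, 0.0662]
tool_rot: [0.0, 0.998, 0.062, 0.001]
contact_force: [-0.1, 0.3, 0.8]
gripper_width: 0.002
grasp_force: 0.0
```

>>> jog_arm --pt "0 0 0 0 0 5 0" --pt "0 0 0 0 0 10 0" --pt "0 0 0 0 0 10 0"

```text
t: 13.18
eef_pos: [0.5885, -0.0846, 0.0556]
tool_rot: [0.0, 0.998, 0.062, 0.001]
contact_force: [1.4, 0.9, 2.0]
gripper_width: -0.001
grasp_force: 1.3
```

>>> jog_arm --pt "0 0 0 -2 0 3 0" --pt "0 0 0 -6 0 3 0" --pt "0 0 0 -10 0 3 0"

```text
t: 13.55
eef_pos: [0.5859, -0.0849, 0.056]
tool_rot: [0.0, 0.998, 0.062, 0.008]
contact_force: [11.3, 1.6, 14.1]
gripper_width: 0.002
grasp_force: 7.7
```

>>> jog_arm --pt "0 0 0 -4 0 0 0" --pt "0 0 0 -8 0 0 0"

```text
t: 13.8
eef_pos: [0.5778, -0.086, 0.0567]
tool_rot: [0.0, 0.998, 0.062, 0.008]
contact_force: [6.6, 0.4, 19.1]
gripper_width: 0.003
grasp_force: 9.4
```

>>> jog_arm --pt "0 0 0 -4 0 0 0" --pt "0 0 0 -5 0 0 0" --pt "0 0 0 -5 0 0 0"

```text
t: 14.18
eef_pos: [0.5722, -0.0868, 0.0566]
tool_rot: [0.0, 0.998, 0.062, 0.007]
contact_force: [4.7, 1.4, 19.8]
gripper_width: -0.005
grasp_force: 10.0
```

>>> jog_arm --pt "0 0 0 -2 0 -10 0" --pt "0 0 0 12 0 -14 0" --pt "0 0 0 23 0 -10 0" --pt "0 0 0 23 0 0 0" --pt "0 0 0 23 0 0 0" --pt "0 0 0 17 0 0 0" --pt "0 0 0 11 0 0 0" --pt "0 0 0 5 0 0 0" --pt "0 0 0 0 0 0 0" --pt "0 0 0 -2 0 0 0"

```text
t: 15.42
eef_pos: [0.5717, -0.0861, 0.0566]
tool_rot: [-0.0, 0.998, 0.062, 0.009]
contact_force: [7.9, 2.7, 23.4]
gripper_width: -0.0
grasp_force: 11.8
```

>>> jog_arm --pt "0 0 0 0 0 0 0"

```text
t: 15.55
eef_pos: [0.5714, -0.0861, 0.0565]
tool_rot: [-0.0, 0.998, 0.062, 0.008]
contact_force: [6.4, 2.8, 24.8]
gripper_width: -0.003
grasp_force: 12.5
```

>>> jog_arm --pt "0 0 0 0 0 -10 0" --pt "0 0 0 14 0 -14 0" --pt "0 0 0 25 0 -10 0" --pt "0 0 0 25 0 -1 0" --pt "0 0 0 25 0 -1 0" --pt "0 0 0 18 0 -1 0" --pt "0 0 0 11 0 -1 0" --pt "0 0 0 5 0 -1 0" --pt "0 0 0 0 0 -1 0" --pt "0 0 0 -1 0 -1 0"

```text
t: 16.8
eef_pos: [0.5695, -0.0856, 0.0566]
tool_rot: [-0.001, 0.998, 0.063, 0.008]
contact_force: [7.1, 3.4, 18.7]
gripper_width: 0.001
grasp_force: 9.4
```

>>> jog_arm --pt "0 0 0 0 0 -10 0" --pt "0 0 0 14 0 -14 0" --pt "0 0 0 25 0 -10 0" --pt "0 0 0 25 0 0 0" --pt "0 0 0 25 0 0 0" --pt "0 0 0 18 0 0 0"

```text
t: 17.55
eef_pos: [0.5875, -0.0845, 0.0553]
tool_rot: [-0.0, 0.998, 0.062, 0.007]
contact_force: [13.2, 0.6, 13.8]
gripper_width: -0.001
grasp_force: 8.5
```

>>> jog_arm --pt "0 0 0 -7 0 0 0" --pt "0 0 0 -13 0 0 0" --pt "0 0 0 -18 0 0 0" --pt "0 0 0 -18 0 0 0"

```text
t: 18.05
eef_pos: [0.5692, -0.0856, 0.0566]
tool_rot: [-0.001, 0.998, 0.063, 0.007]
contact_force: [6.2, 5.6, 20.0]
gripper_width: 0.002
grasp_force: 10.0
```

>>> jog_arm --pt "0 0 0 0 0 -10 0" --pt "0 0 0 12 0 -14 0" --pt "0 0 0 22 0 -10 0" --pt "0 0 0 22 0 0 0" --pt "0 0 0 22 0 0 0" --pt "0 0 0 15 0 0 0" --pt "0 0 0 9 0 0 0"

```text
t: 18.92
eef_pos: [0.5801, -0.0854, 0.0568]
tool_rot: [-0.0, 0.998, 0.062, 0.009]
contact_force: [10.4, 2.1, 16.5]
gripper_width: -0.002
grasp_force: 8.3
```

>>> jog_arm --pt "0 0 0 -6 0 0 0" --pt "0 0 0 -12 0 0 0" --pt "0 0 0 -12 0 0 0"

```text
t: 19.3
eef_pos: [0.5654, -0.0875, 0.0562]
tool_rot: [0.0, 0.998, 0.062, 0.006]
contact_force: [5.5, 0.4, 19.2]
gripper_width: -0.004
grasp_force: 9.3
```

>>> jog_arm --pt "0 0 0 0 0 -40 30" --pt "0 0 0 -10 0 -90 85" --pt "0 0 0 -25 0 -140 85" --pt "0 0 0 -25 0 -165 85" --pt "0 0 0 -25 0 -165 85" --pt "0 0 0 -25 0 -165 85" --pt "0 0 0 -25 0 -165 85"

```text
t: 20.18
eef_pos: [0.5333, -0.0912, 0.2162]
tool_rot: [-0.0, 0.998, 0.062, -0.002]
contact_force: [0.1, 0.1, 0.5]
gripper_width: 0.996
grasp_force: 0.0
```

```bash
python3 - <<'E'
from h import *
o=bot.get_obs();p=bot.read_camera("wrist");print(o["eef_pos"],o["gripper_width"],o["t"])
for n,z in dict(wrench_mouth=.039,wrench_worm=.057,wrench_neck=.048,wrench_handle=.045,nut_top=.05).items():
    for r in bot.tip_of(n,p)[:2]: print(n,np.round(r["xy"]),round(r["score"],2),wonz(p,o,r["xy"],z).round(4))
im=rectify(p,o,[.56,-.09],.048,.06,.0002);cv2.imwrite("pics/w5.png",im)
E
```

```text
[ 0.53329025 -0.09118686  0.21617159] 0.9964481261871175 20.175
wrench_mouth [ 53. 292.] 0.76 [0.31   0.2033 0.039 ]
wrench_mouth [266.  37.] 0.71 [ 0.6828 -0.0845  0.039 ]
wrench_worm [ 30. 280.] 0.84 [0.3347 0.2347 0.057 ]
wrench_worm [249. 138.] 0.71 [ 0.5736 -0.0795  0.057 ]
wrench_neck [263.  96.] 0.95 [ 0.6186 -0.0884  0.048 ]
wrench_neck [ 25. 254.] 0.95 [0.3752 0.2398 0.048 ]
wrench_handle [  3. 230.] 0.84 [0.4071 0.2862 0.045 ]
wrench_handle [262.  39.] 0.55 [ 0.6789 -0.08    0.045 ]
nut_top [263. 173.] 0.77 [ 0.5382 -0.0986  0.05  ]
```

View pics/w5.png

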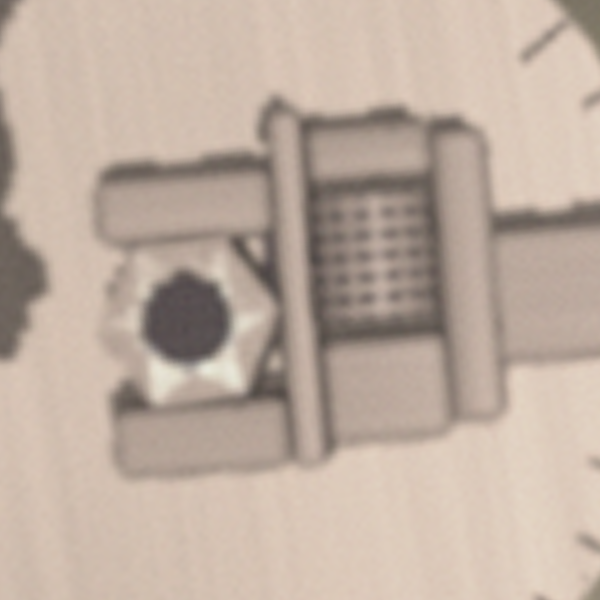

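The nut now sits deep in the throat, its corner at (278,308) near the bar at (287,300). The jaw faces at rows ~240 and ~404 touch the flats or nearly so (about 33 mm). The worm is at (378,258), near (0.575, -0.082). I do more strokes on its centre until it stalls.

```bash
python3 - <<'E'
from h import *
goto(.586,-.081,.066,7)
E
```

```text
turn [-0.     0.001  0.002] shift [ 52.8  -3.7 151.6] heading now 7.1 t 20.48
```

>>> jog_arm --pt "0 0 0 30 -2 10 0" --pt "0 0 0 53 -4 50 0" --pt "0 0 0 53 -4 100 0" --pt "0 0 0 53 -4 140 0" --pt "0 0 0 53 -4 151 0" --pt "0 0 0 53 -4 151 0" --pt "0 0 0 53 -4 151 0" --pt "0 0 0 53 -4 158 0" --pt "0 0 0 53 -4 163 0" --pt "0 0 0 53 -4 163 0"

```text
t: 21.72
eef_pos: [0.5877, -0.0808, 0.0557]
tool_rot: [0.0, 0.998, 0.062, 0.001]
contact_force: [1.6, -0.4, 2.0]
gripper_width: 0.0
grasp_force: 1.7
```

>>> jog_arm --pt "0 0 0 -5 0 1 0" --pt "0 0 0 -10 0 1 0" --pt "0 0 0 -13 0 1 0"

```text
t: 22.1
eef_pos: [0.5784, -0.0818, 0.0569]
tool_rot: [0.0, 0.998, 0.062, 0.005]
contact_force: [5.6, 0.8, 10.6]
gripper_width: 0.001
grasp_force: 5.4
```

>>> jog_arm --pt "0 0 0 -4 0 0 0" --pt "0 0 0 -9 0 0 0" --pt "0 0 0 -9 0 0 0"

```text
t: 22.48
eef_pos: [0.5688, -0.0829, 0.0568]
tool_rot: [0.0, 0.998, 0.062, 0.005]
contact_force: [4.5, 1.0, 12.4]
gripper_width: 0.001
grasp_force: 6.0
```

>>> jog_arm --pt "0 0 0 0 0 -10 0" --pt "0 0 0 12 0 -14 0" --pt "0 0 0 20 0 -10 0" --pt "0 0 0 20 0 2 0" --pt "0 0 0 20 0 2 0" --pt "0 0 0 15 0 2 0" --pt "0 0 0 9 0 2 0"

```text
t: 23.35
eef_pos: [0.5843, -0.0809, 0.0562]
tool_rot: [-0.0, 0.998, 0.062, 0.011]
contact_force: [16.0, 2.6, 17.6]
gripper_width: -0.005
grasp_force: 9.8
```

>>> jog_arm --pt "0 0 0 -5 0 0 0"

```text
t: 23.48
eef_pos: [0.5789, -0.0815, 0.0567]
tool_rot: [-0.0, 0.998, 0.062, 0.01]
contact_force: [10.9, 1.2, 21.0]
gripper_width: -0.001
grasp_force: 10.3
```

>>> jog_arm --pt "0 0 0 -6 0 0 0" --pt "0 0 0 -6 0 0 0"

```text
t: 23.72
eef_pos: [0.5712, -0.0826, 0.0566]
tool_rot: [0.0, 0.998, 0.062, 0.009]
contact_force: [8.4, 0.9, 23.2]
gripper_width: -0.001
grasp_force: 11.8
```

>>> jog_arm --pt "0 0 0 0 0 -10 0" --pt "0 0 0 10 0 -14 0" --pt "0 0 0 16 0 -10 0" --pt "0 0 0 16 0 0 0" --pt "0 0 0 16 0 0 0" --pt "0 0 0 12 0 0 0" --pt "0 0 0 7 0 0 0" --pt "0 0 0 2 0 0 0"

```text
t: 24.72
eef_pos: [0.5747, -0.082, 0.0567]
tool_rot: [-0.0, 0.998, 0.062, 0.01]
contact_force: [10.5, 0.8, 20.7]
gripper_width: 0.001
grasp_force: 10.4
```

>>> jog_arm --pt "0 0 0 -5 0 0 0" --pt "0 0 0 -5 0 0 0" --pt "0 0 0 -5 0 -40 30" --pt "0 0 0 -15 0 -90 85" --pt "0 0 0 -30 0 -140 85" --pt "0 0 0 -30 0 -165 85" --pt "0 0 0 -30 0 -165 85" --pt "0 0 0 -30 0 -165 85"

```text
t: 25.72
eef_pos: [0.5338, -0.0872, 0.2152]
tool_rot: [-0.0, 0.998, 0.062, -0.001]
contact_force: [0.1, 0.1, 0.0]
gripper_width: 0.996
grasp_force: 0.0
```

```bash
python3 - <<'E'
from h import *
o=bot.get_obs();p=bot.read_camera("wrist");print(o["eef_pos"],o["gripper_width"],o["t"])
for n,z in dict(wrench_worm=.057,wrench_neck=.048,wrench_handle=.045,nut_top=.05).items():
    for r in bot.tip_of(n,p)[:2]: print(n,np.round(r["xy"]),round(r["score"],2),wonz(p,o,r["xy"],z).round(4))
new=rectify(p,o,[.56,-.09],.048,.06,.0002);cv2.imwrite("pics/w6.png",new)
im=np.hstack([cv2.imread("pics/w5.png")[60:500,80:480],new[60:500,80:480]])
cv2.imwrite("pics/cmp.png",im)
E
```

```text
[ 0.53384465 -0.08723146  0.21524417] 0.9957895073143145 25.725
wrench_worm [ 30. 283.] 0.8 [0.3308 0.2392 0.057 ]
wrench_worm [252. 139.] 0.77 [ 0.5739 -0.0787  0.057 ]
wrench_neck [267.  97.] 0.89 [ 0.6185 -0.0892  0.048 ]
wrench_neck [ 27. 258.] 0.74 [0.3714 0.2403 0.048 ]
wrench_handle [  6. 229.] 0.92 [0.4117 0.2801 0.045 ]
wrench_handle [267.  40.] 0.59 [ 0.6789 -0.0817  0.045 ]
nut_top [259. 174.] 0.58 [ 0.5373 -0.0906  0.05  ]
```

View pics/cmp.png

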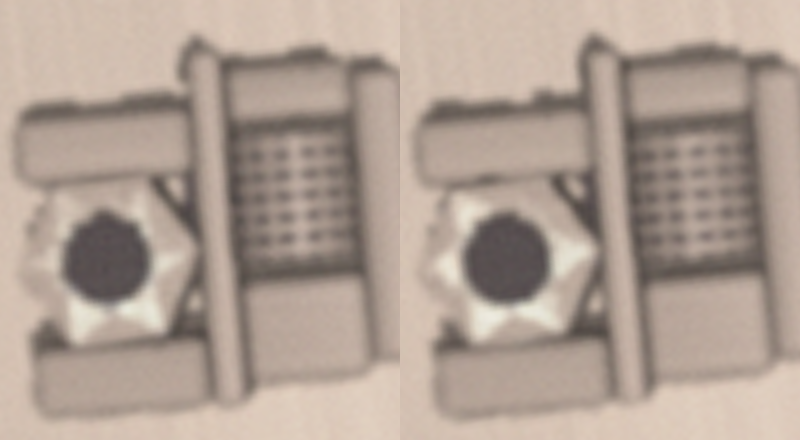

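The comparison of before and after the last strokes shows identical jaw positions, both faces on the nut's flats (rows ~180 and ~345). The jaw is stalled, so it is snug. Now I grip the handle.

```bash
python3 - <<'E'
from h import *
goto(.681,-.0795,.021,6)
E
```

```text
turn [-0.001  0.002  0.019] shift [147.   10.8 194.6] heading now 7.1 t 25.98
```

>>> jog_arm --pt "0 0 0.018 60 5 10 60" --pt "0 0 0.018 115 10 30 60" --pt "0 0 0.018 147 10 80 60" --pt "0 0 0.018 147 10 130 60" --pt "0 0 0.018 147 10 165 60" --pt "0 0 0.018 147 10 185 60" --pt "0 0 0.018 147 10 194 60" --pt "0 0 0.018 147 10 194 60" --pt "0 0 0.018 147 10 194 15" --pt "0 0 0.018 147 10 194 15" --grip_force 35

```text
t: 27.22
eef_pos: [0.6829, -0.0795, 0.0245]
tool_rot: [0.0, 0.999, 0.053, 0.001]
contact_force: [1.6, -2.5, 1.0]
gripper_width: 0.284
grasp_force: 1.3
```

>>> jog_arm --pt "0 0 0 0 0 0 15" --pt "0 0 0 0 0 0 15" --pt "0 0 0 0 0 0 15" --pt "0 0 0 0 0 0 15"

```text
t: 27.72
eef_pos: [0.683, -0.0794, 0.0246]
tool_rot: [0.0, 0.999, 0.053, 0.001]
contact_force: [-0.6, -1.0, 6.3]
gripper_width: 0.272
grasp_force: 35.6
```

>>> jog_arm --pt "0 0 0.05 -0.2 7.3 -1 15" --pt "0 0 0.1 -0.7 14.7 -1 15" --pt "0 0 0.16 -1.9 23.4 -1 15" --pt "0 0 0.22 -3.5 32.1 -1 15" --pt "0 0 0.28 -5.7 40.6 -1 15" --pt "0 0 0.34 -8.4 49 -1 15" --pt "0 0 0.4 -11.6 57.2 -1 15" --pt "0 0 0.45 -14.6 63.9 -1 15" --pt "0 0 0.5 -18 70.5 -1 15" --pt "0 0 0.5 -18 70.5 -1 15"

```text
t: 28.98
eef_pos: [0.672, -0.1519, 0.0246]
tool_rot: [-0.0, 0.98, -0.198, 0.001]
contact_force: [3.6, 2.0, 4.9]
gripper_width: 0.274
grasp_force: 35.5
```

```bash
python3 - <<'E'
from h import *
o=bot.get_obs();v=o["eef_pos"][:2]-[.537,-.0936]
goto(*o["eef_pos"],0);print(np.degrees(np.arctan2(v[1],v[0])),np.hypot(*v),o["contact_force"],o["torque"],o["grasp_force"])
E
```

```text
turn [-0.    -0.002 -0.398] shift [0. 0. 0.] heading now -22.82 t 28.98
-23.363259664063435 0.14706394309878484 [3.57651161 1.99597175 4.89213204] [ 0.19707547 -0.71659199 -0.33628034] 35.485432147979736
```

>>> jog_arm --pt "0 0 0.03 0 4.4 0 15" --pt "0 0 0.06 -0.3 8.8 0 15" --pt "0 0 0.08 -0.5 11.8 0 15" --pt "0 0 0.08 -0.5 11.8 0 15"

```text
t: 29.48
eef_pos: [0.6675, -0.1615, 0.0247]
tool_rot: [-0.0, 0.972, -0.236, 0.001]
contact_force: [5.6, 3.2, 2.5]
gripper_width: 0.274
grasp_force: 35.4
```

>>> jog_arm --pt "0 0 0.03 0 4.4 0 15" --pt "0 0 0.06 -0.3 8.8 0 15" --pt "0 0 0.06 -0.3 8.8 0 15"

```text
t: 29.85
eef_pos: [0.6631, -0.1694, 0.0246]
tool_rot: [-0.0, 0.964, -0.265, 0.001]
contact_force: [4.3, 2.5, 3.5]
gripper_width: 0.272
grasp_force: 35.4
```

>>> jog_arm --pt "0 0 0.02 0 2.9 0 15" --pt "0 0 0.04 -0.1 5.9 0 15" --pt "0 0 0.04 -0.1 5.9 0 15"

```text
t: 30.22
eef_pos: [0.6602, -0.174, 0.0246]
tool_rot: [-0.001, 0.959, -0.284, 0.001]
contact_force: [5.3, 1.7, 3.0]
gripper_width: 0.271
grasp_force: 35.4
```

>>> jog_arm --pt "0 0 0.02 0 2.9 0 15" --pt "0 0 0.03 -0.1 4.4 0 15" --pt "0 0 0.03 -0.1 4.4 0 15"

```text
t: 30.6
eef_pos: [0.6584, -0.1767, 0.0246]
tool_rot: [-0.001, 0.955, -0.297, 0.001]
contact_force: [6.4, 3.5, 3.0]
gripper_width: 0.273
grasp_force: 35.2
```

>>> jog_arm --pt "0 0 0.02 0 2.9 0 15" --pt "0 0 0.03 -0.1 4.4 0 15" --pt "0 0 0.03 -0.1 4.4 0 15"

```text
t: 30.98
eef_pos: [0.6558, -0.1801, 0.0246]
tool_rot: [-0.001, 0.95, -0.311, 0.001]
contact_force: [6.8, 3.1, 2.3]
gripper_width: 0.269
grasp_force: 35.3
```

>>> jog_arm --pt "0 0 0.02 0 2.9 0 15" --pt "0 0 0.03 -0.1 4.4 0 15" --pt "0 0 0.03 -0.1 4.4 0 15"

```text
t: 31.35
eef_pos: [0.6531, -0.1838, 0.0246]
tool_rot: [-0.001, 0.946, -0.326, 0.001]
contact_force: [7.0, 4.2, 2.1]
gripper_width: 0.275
grasp_force: 35.3
```

>>> jog_arm --pt "0 0 0.02 0 2.9 0 15" --pt "0 0 0.03 -0.1 4.4 0 15" --pt "0 0 0.03 -0.1 4.4 0 15" --pt "0 0 0.03 -0.1 4.4 0 15"

```text
t: 31.85
eef_pos: [0.6501, -0.1872, 0.0246]
tool_rot: [-0.001, 0.941, -0.34, 0.001]
contact_force: [5.3, 4.6, 2.8]
gripper_width: 0.272
grasp_force: 35.3
```

```bash
python3 - <<'E'
from h import *
o=bot.get_obs();v=o["eef_pos"][:2]-[.537,-.0936];goto(*o["eef_pos"],0)
print(np.degrees(np.arctan2(v[1],v[0])),np.hypot(*v),o["contact_force"],o["torque"])
p=bot.read_camera("top")
for n,z in dict(wrench_mouth=.039,wrench_worm=.057,wrench_neck=.048,wrench_handle=.045,nut_top=.05).items():
    for r in bot.tip_of(n,p)[:2]: print(n,np.round(r["xy"]),round(r["score"],2),onz(p,r["xy"],z).round(4))
q=proj(p,[.56,-.1,.045]).astype(int);save(p,"fin.png",(q[0]-45,q[1]-50,q[0]+75,q[1]+40),6)
E
```

```text
turn [-0.002 -0.002 -0.693] shift [0. 0. 0.] heading now -39.72 t 31.85
-39.61569432851331 0.14684647588511945 [5.25787428 4.585527   2.76577144] [ 0.75628391 -1.15501432  0.43219121]
wrench_mouth [322. 186.] 0.74 [ 0.5376 -0.0929  0.039 ]
wrench_mouth [170. 312.] 0.69 [0.2844 0.2311 0.039 ]
wrench_worm [332. 167.] 0.9 [ 0.5747 -0.1136  0.057 ]
wrench_worm [153. 300.] 0.87 [0.3103 0.2628 0.057 ]
wrench_neck [347. 157.] 0.7 [ 0.5983 -0.1486  0.048 ]
wrench_neck [146. 280.] 0.59 [0.3491 0.2787 0.048 ]
wrench_handle [130. 263.] 0.89 [0.3862 0.3134 0.045 ]
wrench_handle [364. 136.] 0.58 [ 0.6447 -0.189   0.045 ]
nut_top [322. 185.] 0.49 [ 0.5371 -0.0918  0.05  ]
```

>>> jog_arm --pt "0 0 -0.01 0 -1.5 0 60" --pt "0 0 -0.01 0 -1.5 0 60" --pt "0 0 -0.01 0 -1.5 0 60" --pt "0 0 0 0 -1.5 -30 60" --pt "0 0 0 0 -1.5 -80 85" --pt "0 0 0 0 -1.5 -130 85" --pt "0 0 -0.03 -50 -3 -165 85" --pt "0 0 -0.03 -100 -5 -190 85" --pt "0 0 -0.03 -144 -5 -190 85" --pt "0 0 -0.03 -144 -5 -190 85"

```text
t: 33.4
eef_pos: [0.5385, -0.0906, 0.2143]
tool_rot: [0.0, 0.946, -0.325, -0.001]
contact_force: [1.1, -0.5, -0.7]
gripper_width: 0.998
grasp_force: 0.0
```

>>> jog_arm --pt "0 0 0 0 0 0 85" --pt "0 0 0 0 0 0 85"

```text
t: 33.65
eef_pos: [0.5415, -0.0936, 0.2137]
tool_rot: [0.0, 0.945, -0.327, -0.0]
contact_force: [0.3, 0.2, -0.2]
gripper_width: 0.996
grasp_force: 0.0
```

```bash
cat > meas.py <<'E'
from h import *
o=bot.get_obs();p=bot.read_camera("wrist");print(o["eef_pos"],o["t"])
ref=cv2.imread("pics/w6.png",0)              # center (.56,-.09), .2 mm/px
N=np.array([.537,-.0936]);c=(300+(N[0]-.56)/.0002,300-(N[1]+.09)/.0002)
new=cv2.cvtColor(rectify(p,o,N,.048,.08,.0002),cv2.COLOR_BGR2GRAY)  # nut centred at 400,400
cv2.imwrite("pics/new_%d.png"%p["shot"],new)
def patch(x0,y0,x1,y1): return ref[y0:y1,x0:x1]
P=dict(mov=(95,160,275,235),fix=(110,405,300,480),nut=(120,255,262,385),bar=(255,95,345,470),worm=(310,180,445,335))
for n,b in P.items():
    best=None
    for a in np.arange(30,60.1,.5):   # wrench turned clockwise by a deg -> unturn it
        M=cv2.getRotationMatrix2D((400,400),a,1);im=cv2.warpAffine(new,M,(800,800))
        s=im[int(400-c[1])+b[1]-60:int(400-c[1])+b[3]+60,int(400-c[0])+b[0]-60:int(400-c[0])+b[2]+60]
        _,v,_,l=cv2.minMaxLoc(cv2.matchTemplate(s,patch(*b),cv2.TM_CCOEFF_NORMED))
        if best is None or v>best[0]: best=(v,a,np.array(l)-60)
    print(n,round(best[0],3),"turn",best[1],"shift mm x,y(down)",best[2]*.2)
E
python3 meas.py
```

```text
[ 0.54152644 -0.09361115  0.21372567] 33.65
mov 0.432 turn 41.5 shift mm x,y(down) [0.8 0. ]
fix 0.933 turn 43.5 shift mm x,y(down) [ 0.4 -0.4]
nut 0.958 turn 39.5 shift mm x,y(down) [ 0.  -0.4]
bar 0.84 turn 43.0 shift mm x,y(down) [0.2 0. ]
worm 0.532 turn 43.0 shift mm x,y(down) [ 0.6 -0.2]
```

The nut turned 39.5° (0.69 rad), and the resistance stepped up there, so it is at its stop. The wrench went about 3.5° further, forcing the jaw slightly open. I mend this by turning the wrench back 3.5° (free play), re-rolling the worm snug, then doing a gentle final turn.

```bash
python3 - <<'E'
from h import *
goto(.6536,-.1831,.0235,-37)
E
```

```text
turn [ 0.    0.   -0.02] shift [143.6   1.2 190.1] heading now -38.14 t 33.7
```

>>> jog_arm --pt "0 0 -0.02 60 1 20 60" --pt "0 0 -0.02 115 1 60 60" --pt "0 0 -0.02 144 1 110 60" --pt "0 0 -0.02 144 1 155 60" --pt "0 0 -0.02 144 1 180 60" --pt "0 0 -0.02 144 1 190 60" --pt "0 0 -0.02 144 1 190 40" --pt "0 0 -0.02 144 1 190 15" --pt "0 0 -0.02 144 1 190 15" --pt "0 0 -0.02 144 1 190 15" --grip_force 25

```text
t: 34.95
eef_pos: [0.6552, -0.1825, 0.0256]
tool_rot: [-0.0, 0.949, -0.316, 0.002]
contact_force: [0.8, -0.0, 4.5]
gripper_width: 0.271
grasp_force: 28.6
```

>>> jog_arm --pt "0 0 0 0 0 0 15" --pt "0 0 0 0 0 0 15"

```text
t: 35.2
eef_pos: [0.6552, -0.1825, 0.0256]
tool_rot: [-0.0, 0.949, -0.317, 0.002]
contact_force: [1.1, -0.7, 5.6]
gripper_width: 0.272
grasp_force: 28.8
```

>>> jog_arm --pt "0 0 -0.02 0 -2.9 0 15" --pt "0 0 -0.04 -0.1 -5.9 0 15" --pt "0 0 -0.04 -0.1 -5.9 0 15"

```text
t: 35.58
eef_pos: [0.6582, -0.1785, 0.0255]
tool_rot: [0.0, 0.955, -0.298, 0.001]
contact_force: [1.9, -1.7, 6.2]
gripper_width: 0.272
grasp_force: 28.9
```

>>> jog_arm --pt "0 0 -0.01 0 -1.5 0 15" --pt "0 0 -0.02 0 -2.9 0 15" --pt "0 0 -0.02 0 -2.9 0 15"

```text
t: 35.95
eef_pos: [0.6598, -0.1763, 0.0255]
tool_rot: [0.0, 0.957, -0.289, 0.001]
contact_force: [1.2, -2.0, 5.8]
gripper_width: 0.274
grasp_force: 28.9
```

```bash
python3 - <<'E'
from h import *
o=bot.get_obs();N=np.array([.537,-.0936]);v=o["eef_pos"][:2]-N;a=np.arctan2(v[1],v[0])
print(np.degrees(a),o["contact_force"].round(1))
# worm: relative to nut at first angle 5.5deg was (.0385,.0115)
d=a-np.radians(5.5);w=N+R.from_euler('z',d).as_matrix()[:2,:2]@[.0385,.0115]
h=np.array([np.cos(a),np.sin(a)]);print("worm",w)
s=w+.009*h;goto(*s,.066,np.degrees(a)+.5)
E
```

```text
-33.969722944853075 [ 1.2 -2.   5.8]
worm [ 0.57403069 -0.10919576]
turn [-0.    -0.003 -0.002] shift [-99.5  -8.5 -40.8] heading now -33.57 t 35.95
```

>>> jog_arm --pt "0 0 0 0 0 0 60" --pt "0 0 0 0 0 0 60" --pt "0 0 0 0 0 -50 60" --pt "0 0 0 -20 -2 -85 20" --pt "0 0 0 -75 -6 -85 0" --pt "0 0 0 -100 -9 -75 0" --pt "0 0 0 -100 -9 -50 0" --pt "0 0 0 -100 -9 -41 0" --pt "0 0 0 -100 -9 -34 0" --pt "0 0 0 -100 -9 -34 0"

```text
t: 37.2
eef_pos: [0.5806, -0.1125, 0.0579]
tool_rot: [0.0, 0.958, -0.288, -0.0]
contact_force: [0.7, 0.5, -0.3]
gripper_width: 0.001
grasp_force: 0.0
```

>>> jog_arm --pt "0 0 0 0 0 5 0" --pt "0 0 0 -2 0 7 0" --pt "0 0 0 -6 0 8 0" --pt "0 0 0 -11 0 8 0"

```text
t: 37.7
eef_pos: [0.5805, -0.1119, 0.0565]
tool_rot: [0.0, 0.957, -0.29, 0.01]
contact_force: [6.7, -11.1, 26.6]
gripper_width: 0.003
grasp_force: 13.0
```

>>> jog_arm --pt "0 0 0 -5 0 0 0" --pt "0 0 0 -10 0 0 0" --pt "0 0 0 -10 0 0 0"

```text
t: 38.08
eef_pos: [0.5721, -0.1057, 0.0565]
tool_rot: [0.0, 0.957, -0.29, 0.01]
contact_force: [6.2, -10.0, 25.2]
gripper_width: -0.002
grasp_force: 12.4
```

>>> jog_arm --pt "0 0 0 0 0 -10 0" --pt "0 0 0 11 0 -14 0" --pt "0 0 0 20 0 -10 0" --pt "0 0 0 20 0 -1 0" --pt "0 0 0 20 0 -1 0" --pt "0 0 0 15 0 -1 0" --pt "0 0 0 10 0 -1 0"

```text
t: 38.95
eef_pos: [0.5818, -0.1123, 0.0563]
tool_rot: [0.0, 0.957, -0.29, 0.011]
contact_force: [11.2, -13.5, 26.3]
gripper_width: 0.002
grasp_force: 13.5
```

>>> jog_arm --pt "0 0 0 -5 0 0 0" --pt "0 0 0 -10 0 0 0" --pt "0 0 0 -12 0 0 0"

```text
t: 39.33
eef_pos: [0.5712, -0.1043, 0.0564]
tool_rot: [-0.0, 0.957, -0.289, 0.01]
contact_force: [9.4, -11.5, 27.2]
gripper_width: -0.002
grasp_force: 13.8
```

>>> jog_arm --pt "0 0 0 0 0 -40 30" --pt "0 0 0 -15 3 -90 85" --pt "0 0 0 -28 3 -140 85" --pt "0 0 0 -28 3 -160 85" --pt "0 0 0 -28 3 -160 85" --pt "0 0 0 -28 3 -160 85" --pt "0 0 0 -28 3 -160 85"

```text
t: 40.2
eef_pos: [0.5354, -0.0866, 0.2092]
tool_rot: [0.0, 0.958, -0.288, -0.002]
contact_force: [0.3, -0.4, 0.8]
gripper_width: 0.995
grasp_force: 0.0
```

```bash
python3 meas.py
```

```text
[ 0.53536881 -0.08659371  0.20919727] 40.2
mov 0.476 turn 36.5 shift mm x,y(down) [1.4 0.6]
fix 0.907 turn 38.5 shift mm x,y(down) [ 0.4 -0.8]
nut 0.96 turn 37.5 shift mm x,y(down) [ 0.  -0.6]
bar 0.886 turn 38.0 shift mm x,y(down) [ 0.4 -0.2]
worm 0.626 turn 38.0 shift mm x,y(down) [ 0.2 -0.6]
```

Jaws are snug again (worm stalls, wrench and nut aligned within 1°), but the nut may have eased back about 2°. I do a gentle final turn, watching the force.

```bash
python3 - <<'E'
from h import *
goto(.6607,-.173,.0235,-32.5)
E
```

```text
turn [ 0.001  0.002 -0.017] shift [152.5   2.8 185.6] heading now -33.47 t 40.25
```

>>> jog_arm --pt "0 0 -0.017 60 3 20 60" --pt "0 0 -0.017 115 3 60 60" --pt "0 0 -0.017 152 3 110 60" --pt "0 0 -0.017 152 3 155 60" --pt "0 0 -0.017 152 3 178 60" --pt "0 0 -0.017 152 3 186 60" --pt "0 0 -0.017 152 3 186 40" --pt "0 0 -0.017 152 3 186 15" --pt "0 0 -0.017 152 3 186 15" --pt "0 0 -0.017 152 3 186 15" --grip_force 25

```text
t: 41.5
eef_pos: [0.6626, -0.1734, 0.0274]
tool_rot: [0.0, 0.96, -0.28, 0.002]
contact_force: [-1.8, 0.1, 6.5]
gripper_width: 0.274
grasp_force: 28.2
```

>>> jog_arm --pt "0 0 0 0 0 0 15" --pt "0 0 0 0 0 0 15"

```text
t: 41.75
eef_pos: [0.6626, -0.1734, 0.0274]
tool_rot: [0.0, 0.96, -0.28, 0.002]
contact_force: [-1.7, -0.1, 7.9]
gripper_width: 0.274
grasp_force: 28.2
```

>>> jog_arm --pt "0 0 0.01 0 1.5 0 15" --pt "0 0 0.02 0 2.9 0 15" --pt "0 0 0.02 0 2.9 0 15"

```text
t: 42.12
eef_pos: [0.6622, -0.1742, 0.0274]
tool_rot: [-0.001, 0.958, -0.288, 0.002]
contact_force: [1.9, 1.9, 6.2]
gripper_width: 0.273
grasp_force: 28.6
```

>>> jog_arm --pt "0 0 0.01 0 1.5 0 15" --pt "0 0 0.02 0 2.9 0 15" --pt "0 0 0.02 0 2.9 0 15"

```text
t: 42.5
eef_pos: [0.6611, -0.1756, 0.0273]
tool_rot: [-0.001, 0.955, -0.297, 0.003]
contact_force: [2.5, 3.7, 5.0]
gripper_width: 0.273
grasp_force: 30.1
```

>>> jog_arm --pt "0 0 0.01 0 1.5 0 15" --pt "0 0 0.015 0 2.2 0 15" --pt "0 0 0.015 0 2.2 0 15"

```text
t: 42.88
eef_pos: [0.6604, -0.1768, 0.0274]
tool_rot: [-0.002, 0.953, -0.304, 0.003]
contact_force: [2.8, 5.1, 4.8]
gripper_width: 0.277
grasp_force: 31.3
```

>>> jog_arm --pt "0 0 0.008 0 1.2 0 15" --pt "0 0 0.012 0 1.8 0 15" --pt "0 0 0.012 0 1.8 0 15" --pt "0 0 0.012 0 1.8 0 15"

```text
t: 43.38
eef_pos: [0.6593, -0.1784, 0.0274]
tool_rot: [-0.002, 0.951, -0.31, 0.003]
contact_force: [2.9, 4.1, 4.8]
gripper_width: 0.276
grasp_force: 31.2
```

>>> jog_arm --pt "0 0 0.008 0 1.2 0 15" --pt "0 0 0.012 0 1.8 0 15" --pt "0 0 0.012 0 1.8 0 15" --pt "0 0 0.012 0 1.8 0 15"

```text
t: 43.88
eef_pos: [0.6583, -0.18, 0.0274]
tool_rot: [-0.002, 0.949, -0.316, 0.003]
contact_force: [2.9, 4.4, 5.1]
gripper_width: 0.272
grasp_force: 31.0
```

>>> jog_arm --pt "0 0 0 0 0 0 60" --pt "0 0 0 0 0 0 60" --pt "0 0 0 0 0 -40 60" --pt "0 0 0 0 0 -90 85" --pt "0 0 0 -20 -3 -140 85" --pt "0 0 0 -75 -3 -180 85" --pt "0 0 0 -125 -3 -185 85" --pt "0 0 0 -150 -3 -185 85" --pt "0 0 0 -150 -3 -185 85" --pt "0 0 0 -150 -3 -185 85"

```text
t: 45.12
eef_pos: [0.5373, -0.0909, 0.2101]
tool_rot: [0.0, 0.948, -0.318, 0.0]
contact_force: [-0.4, -0.1, -0.4]
gripper_width: 0.996
grasp_force: 0.0
```

>>> jog_arm --pt "0 0 0 0 0 0 85" --pt "0 0 0 0 0 0 85"

```text
t: 45.38
eef_pos: [0.5372, -0.0904, 0.2097]
tool_rot: [0.0, 0.948, -0.318, -0.0]
contact_force: [0.4, -0.1, 0.5]
gripper_width: 0.994
grasp_force: 0.0
```

```bash
sed -i 's/30,60.1,.5/34,48.1,.25/' meas.py; python3 meas.py
```

```text
[ 0.5372341  -0.09041227  0.20965508] 45.375
mov 0.444 turn 37.0 shift mm x,y(down) [1.4 0.6]
fix 0.941 turn 39.5 shift mm x,y(down) [ 0.8 -0.8]
nut 0.953 turn 39.5 shift mm x,y(down) [ 0.  -0.4]
bar 0.855 turn 39.0 shift mm x,y(down) [0.6 0. ]
worm 0.638 turn 39.25 shift mm x,y(down) [ 1. -1.]
```

Nut at 39.5°, the same as the stop position seen earlier, with the wrench aligned at 39.3° and snug. The robot is clear, so I hand in.

```bash
python3 - <<'E'
from h import *
print(bot.hand_in())
E
```

```text
the job is handed in; nothing more can be done
None
```

The job is handed in at about 45 s. By my camera measurements the nut turned about 39.5° clockwise to its stop and the jaws are snug on it, with the wrench left lying on the nut and the gripper clear. The first turn overran the stop by about 3.5° and seems to have forced the jaw open slightly, so I eased the wrench back, rolled the worm snug again and turned gently back to the same angle.

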